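# Bring the red router bit to the front of the carousel and hold it there

## Robot

A 6-joint arm with a two-finger parallel gripper is mounted at the origin on a cart in front of the work surface, level with it; the furniture and walls round the work are solid. World frame = base frame: x ahead of the robot, y to its left, z up, the work surface at z = 0. Lengths are in m, angles in degrees, forces in N, time in s.
With the tool pointing down it reaches from about 0.375 to 0.9 m from the base axis. Payload 3.1 kg.
Tool frame: the origin (TCP) lies at the very end of the fingers, on their centre line; the grasp point (between the pads) lies 19 mm behind it; z points along the fingers, y is the line along which they close (so a half turn about z gives the same grasp; the last joint's range is limited). The gripper opens to 85 mm and grips with 20 to 120 N. Pads are 22 mm wide; open, the fingers measure 114 mm over their backs; the gripper's body (76 mm by 85 mm) begins 54 mm behind the grasp point. The pads swing forward as they close: fully open they stand 13 mm farther back than shut.
Start: joints at [-75.315, 30.224, 82.088, -0, 67.689, -10.227], TCP at [0.263, -0.567, 0.231] pointing down, gripper open.
Joint ranges: [-176.69, 176.69], [-43.24, 126.21], [12.49, 139.97], [-82, 262], [0, 151.66], [-163.58, 163.58]. Speed limits (degrees/s): [159.86, 159.86, 180, 180, 180, 180].

## Interface

Orientations are given as a 3x3 rotation matrix whose columns are the frame's x, y, z axes.
In Python, from rig import * gives the robot as it stands. The module is installed in compiled form; this text tells all that it offers.
- The arm moves only by the tool apply_moves, never from a script. Its argument "moves" is a list of rows, each an object with "travel": the shift along the tool's x, y, z in units of 30 mm (1.0 is 30 mm), a list of three; "delta_rot": the turn, a rotation vector about the tool's x, y, z in units of 8 degrees (1.0 is 8 degrees), a list of three. In form: [{"travel": [dx, dy, dz], "delta_rot": [ax, ay, az]}, ...]. A call has 1 to 20 rows; each row shifts and turns the commanded pose from where the row before left it, along the tool's axes as they then stand; what a row does not reach is not made up. A row lasts 1/10 s, in which the tool goes at most 50 mm and 8.59 degrees, less where a joint would pass 70% of its speed; a pose out of reach is approached as far as the arm can. A call is refused whole if a number of a shift passes 1 or a number of a turn 1, either way. A call with a gripper value outside its range is refused whole. "hand" is the finger opening in mm, from 0 to 85.4, set as the call begins (left out, the last holds). The fingers move at their own pace and stop on an object; the grip force is fixed at half the most. Time passes only in rows, so rows that do not move let the fingers close. It gives the time, the measured TCP pose, the force, the opening and the grip force at its end, in the units of the state.
- read_state(): the state, without advancing time (a new reading comes with each control period).
- get_image(name): name is "scene" or "top" or "wrist"; returns a dict with "image" (420x560x3 uint8, blue, green, red), "depth" (420x560 float32, m along the optical axis (not along the pixel's ray), 0 where there is no reading), "fovy" (degrees; the focal length in pixels is half the picture's height over the tangent of half this angle, whatever the lens; pixels are square), "cx", "cy" (the principal point, pixels), "k1" (the pictures are not rectified: a ray, as slopes to the right and down, at radius r is drawn at 1 + k1 r^2 times it, then the intrinsics apply), "camera_from_world" (4x4, takes a point from world to camera coordinates). Camera axes: x right, y down, z forward; pixel columns grow to the right and rows downward; lengths in m; the calibration is good to about 2 mm. A picture is of the moment at which its call begins.
- hand_in(): hands the job in; it is judged then, once.
Trained networks look in a picture, given as the dict that the camera call returned (one of the last four; its "shot" number tells which), for a name from the list of things; names that differ only in an ending like _2 or _b are one class to them, and where a whole thing is asked for, a point or a joint stands for the part that bears it (a point fixed in the world has none). Each returns a list of dicts, best first, with "confidence" (0 to 1); they miss things now and then, are a little off and sometimes report something else, mostly with a low value. They report only what shows in the picture. A call takes as long as a camera call.
- look_for(query, picture): "centre" ([column, row] in pixels, amid what is visible of it).
The state is a dict: "time_s": time; "qpos": joint angles; "dq": joint speeds; "joint_efforts": joint torques, N m; "eef_pos": TCP position; "tool_rot": TCP orientation; "wrist_force": force on the tool from outside, world axes, zero at the start; "wrist_torque": the same for the moment, N m; "grip_width": finger opening in m; "grip_force": force on a finger pad.
Only numpy, scipy, OpenCV 4.12 (cv2) and the standard library are available. Lean on these libraries where they do the work, as an engineer would, in place of code of your own. Each camera call takes 0.05 s, during which the arm holds its last target. There are 200 camera calls.

## Task

The router bits are kept on a turntable inside the plywood dust case, and I want to draw the red one out through the notch in the front wall. Swing both flaps of the case right open so that they lie back outward, then turn the turntable by its wooden centre knob, without touching the brittle cutters, until the red bit stands at the front, in line with the brass pointer in the notch. The turntable runs freely, so finish with the knob still gripped, holding it still there, and leave the caliper, tape measure and pencil where they lie.

Things in the scene. Friction and masses are not known exactly. Their poses are not given: they have to be found in the camera images.
- case: Plywood dust case, fixed to the bench, 232 x 232 mm, walls 110 mm high and 9 mm thick, covered by two flaps (top face of the closed flaps 116 mm above the bench) that hide the turntable. Origin: centre of its underside. Its -x axis points out of the front wall, which has a finger notch 72 mm wide, cut down to 42 mm above the bench; its +y points to its left side.
- left_flap (a joint): Left flap (6 mm plywood, half of the top), 0 = closed, grows as it swings up and outward to the left about its hinge on the left side wall (parallel to the case's x axis); 1.57 = upright, stop at 2.0. Weighs about 0.14 kg; loose hinge: it falls shut before upright and falls open to the stop beyond it.
- right_flap (a joint): Right flap, the mirror image: 0 = closed, 2.0 = fully open outward to the right.
- left_ball (a point): Centre of the black ball knob (24 mm diameter) on the left flap, 28 mm above its top face, 34 mm above its underside, on an 11 mm thick steel post; 92 mm from the hinge axis along the flap (24 mm from the case's centre line), halfway along x. Pinched along the case's x axis, the hard ball pivots in the fingers as the flap swings.
- right_ball (a point): The same on the right flap.
- left_hinge (a point): Middle of the left flap's hinge axis: on the case's left side, 116 mm left of its centre, 110 mm above the bench. The axis runs along the case's x axis.
- right_hinge (a point): Middle of the right flap's hinge axis, 116 mm right of the case's centre, 110 mm above the bench.
- carousel (a joint): Turning angle of the turntable about the vertical axis through the case's centre, counted counter-clockwise from above; any whole turn, no stops, runs freely (about 0.01 N m). The red bit is exactly at the front at 0 (or 2 pi).
- knob_mid (a point): Middle of the grip of the round beech centre knob: 40 mm diameter, top 104 mm and underside 75 mm above the bench, this point 90 mm above the bench on the turntable's axis. Turning it turns the turntable.
- red_bit (a point): Middle of the red router bit (cutter 26 mm diameter), 68 mm from the turntable's axis, 68 mm above the bench. It is one of eight bits standing 45 degrees apart; the other seven are blue. All bits end at most 75 mm above the bench.
- front_place (a point): The place where the red bit must stand: 68 mm in front of the turntable's axis, behind the brass pointer in the front notch, 68 mm above the bench.
- router_bits: The eight router bits, fixed to the turntable. Origin on the turntable's axis, 21 mm above the bench. Their cutters must not be touched.
- centre_knob: The beech centre knob, fixed to the turntable. Origin on the turntable's axis, 21 mm above the bench (the grip is at point knob_mid).
- caliper: Steel caliper, 59 x 230 x 12 mm, long along its y, lying in front of the case. Origin: centre of its underside. Leave it.
- tape_measure: Yellow tape measure, 35 x 102 x 64 mm, to the right of the case. Origin: centre of its underside. Leave it.
- pencil: Red carpenter pencil, 14 x 172 x 8 mm, to the left of the case. Origin: centre of its underside. Leave it.

How it is judged (in metres and radians):
On the way, in this order (a step that is already met when the one before it is completed fails the run):
1. both flaps of the case lie back open (value of joint each of left_flap, right_flap above 1.75 rad), for 0.2 s.
2. the red bit stands at the front, turned there by the centre knob (horizontal distance between red_bit and front_place below 0.008 m and contact force between the fingers and centre_knob above 2 N), for 0.2 s.
At the end, for the whole second after the job is handed in: Both flaps lie back open (beyond 1.75 rad), the red bit stands within 8 mm of the front place, the turntable is still (under 0.05 rad/s) and the fingers still grip the centre knob with more than 2 N (all of step 1 and all of step 2 and velocity of joint carousel between -0.05 and 0.05 rad/s); the arm keeps its last pose, push and grip.
It fails at once if the robot touches the router bits (contact force between any of the fingers, the arm and router_bits above 0.5 N).
It fails at once if the caliper, tape measure or pencil is moved by more than 30 mm (distance of any of caliper, tape_measure, pencil from where it was at the start of the episode above 0.03 m).
It also fails if it takes over 70 s, if anything falls off the work surface, if the arm or the gripper's body presses on something with over 40 N, if the wrist force passes 120 N, or if a joint passes its speed limit or range.

## Working session

There is one attempt and no reset: what is moved stays moved. The work goes in short steps, Python scripts to look and compute and a tool call to move; the robot and the scene stay as the last step left them, time stands still between calls to the robot, and variables do not carry over. Pictures are saved under pics/ and viewed, at most 11 in all, crops included, and the job is handed in when it is done.

Besides the shell and the picture viewer there is one more tool, called after ">>>" as name(argument=value, ...) on one line, values as JSON. apply_moves: Moves the arm, as the interface text tells. Its arguments: {"type":"object","properties":{"moves":{"type":"array"},"hand":{"type":"number"}},"required":["moves"]}

```bash
mkdir -p pics
cat > h.py <<'E'
from rig import *
import numpy as np, cv2
def K(p):
    f=p["image"].shape[0]/2/np.tan(np.radians(p["fovy"]/2)); return f
def ray(p,uv):
    f=K(p); d=np.array([(uv[0]-p["cx"])/f,(uv[1]-p["cy"])/f]); s=d.copy()
    for _ in range(20): s=d/(1+p["k1"]*(s@s))
    T=np.array(p["camera_from_world"]); R=T[:3,:3]; o=-R.T@T[:3,3]
    return o,R.T@np.array([s[0],s[1],1.])
def onz(p,uv,z):
    o,d=ray(p,uv); return o+d*(z-o[2])/d[2]
def atdepth(p,uv):
    o,d=ray(p,uv); u,v=int(round(uv[0])),int(round(uv[1]))
    return o+d*float(np.median(p["depth"][v-1:v+2,u-1:u+2]))
def tri(a,b):
    A=np.zeros((3,3));B=np.zeros(3)
    for o,d in (a,b):
        d=d/np.linalg.norm(d);M=np.eye(3)-np.outer(d,d);A+=M;B+=M@o
    x=np.linalg.solve(A,B); return x,[np.linalg.norm(np.cross(x-o,d/np.linalg.norm(d))) for o,d in (a,b)]
E
python3 - <<'E'
from h import *
ps={n:get_image(n) for n in ("scene","top")}
for n,p in ps.items():
    cv2.imwrite(f"pics/{n}0.png",p["image"])
    for q in ("case","left_ball","right_ball","caliper","tape_measure","pencil"):
        for r in look_for(q,p)[:2]:
            print(n,q,np.round(r["centre"],1),round(r["confidence"],2),atdepth(p,r["centre"]).round(3))
s=read_state();print(s["eef_pos"],np.round(s["tool_rot"],3))
E
```

```text
scene left_ball [266.2 205.6] 0.56 [ 0.55  -0.002  0.114]
scene right_ball [311.4 183.1] 0.95 [ 0.526 -0.137  0.114]
scene caliper [308.2 280.1] 0.67 [0.384 0.034 0.008]
scene tape_measure [347.1 182. ] 0.56 [ 0.504 -0.262  0.055]
scene pencil [312.2 185.4] 0.73 [ 0.518 -0.132  0.114]
scene pencil [226.2 254.7] 0.6 [0.582 0.107 0.006]
top case [307.  188.6] 0.87 [ 0.534 -0.064  0.119]
top case [287.8 184.9] 0.69 [ 0.542 -0.015  0.119]
top left_ball [287.5 184.4] 0.56 [ 0.543 -0.015  0.119]
top right_ball [334.6 192.9] 0.87 [ 0.525 -0.133  0.118]
top right_ball [383.8 201.9] 0.62 [ 0.51  -0.269  0.065]
top caliper [277.8 252.6] 0.77 [0.369 0.006 0.002]
top tape_measure [383.5 200.8] 0.79 [ 0.513 -0.268  0.065]
top pencil [246.2 169.7] 0.58 [0.594 0.099 0.006]
[ 0.26328755 -0.56681979  0.23132788] [[ 0.907  0.421 -0.   ]
 [ 0.421 -0.907 -0.   ]
 [-0.     0.    -1.   ]]
```

```bash
python3 -c "
import cv2,numpy as np
a=cv2.imread('pics/scene0.png');b=cv2.imread('pics/top0.png')
cv2.imwrite('pics/both0.png',cv2.resize(np.hstack([a,b]),(800,300)))"
```

```text
(no output)
```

View pics/top0.png

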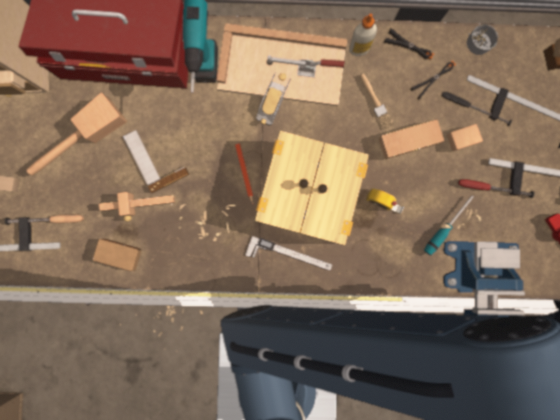

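View pics/scene0.png

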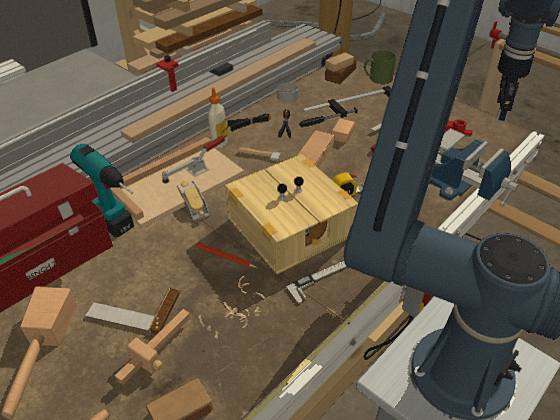

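Top view: black balls are at about (304,183) and (323,188), and the case-top corners at (281,132), (368,153), (346,243) and (257,222). In the scene view the balls are at (282,188) and (299,181), and the notch faces the robot. The detector's ball positions are off, so I'll refine them by dark blobs and triangulate.

Run:
```python
from h import *
ps={n:get_image(n) for n in ("scene","top")}
def blob(p,c,r=7):
    u,v=c; g=p["image"][v-r:v+r+1,u-r:u+r+1].max(2)
    m=(g<60).astype(np.uint8); n,l,s,ce=cv2.connectedComponentsWithStats(m)
    i=1+np.argmax(s[1:,4]); return ce[i]+[u-r,v-r],s[i]
B={}
for k,a,b in (("L",(282,188),(304,183)),("R",(299,181),(323,188))):
    x,sx=blob(ps["scene"],a);y,sy=blob(ps["top"],b)
    print(k,x,sx,y,sy,tri(ray(ps["scene"],x),ray(ps["top"],y)), onz(ps["top"],y,.144))
t=ps["top"]
# top face via depth
H,W=t["depth"].shape
pts=np.array([[*atdepth(t,(u,v)),u,v] for u in range(240,385) for v in range(115,260)])
m=(abs(pts[:,2]-.116)<.012)
hull=pts[m][:,:2].astype(np.float32)
r=cv2.minAreaRect(hull);print(r,m.sum(),np.median(pts[m][:,2]),pts[m][:,:2].mean(0))
for c in ((281,132),(368,153),(346,243),(257,222)): print(onz(t,c,.116).round(4))
```

```text
Traceback (most recent call last):
ValueError: attempt to get argmax of an empty sequence
```

Run:
```python
from h import *
ps={n:get_image(n) for n in ("scene","top")}
def blob(p,c,r=7):
    u,v=c; g=p["image"][v-r:v+r+1,u-r:u+r+1].max(2)
    w=np.clip(g.min()+45.-g,0,None); yy,xx=np.mgrid[v-r:v+r+1,u-r:u+r+1]
    return np.array([(w*xx).sum(),(w*yy).sum()])/w.sum(),g.min()
for k,a,b in (("L",(282,188),(304,183)),("R",(299,181),(323,188))):
    x,sx=blob(ps["scene"],a);y,sy=blob(ps["top"],b)
    print(k,x,sx,y,sy,tri(ray(ps["scene"],x),ray(ps["top"],y)), onz(ps["top"],y,.144))
t=ps["top"]
pts=np.array([[*atdepth(t,(u,v)),u,v] for u in range(240,385) for v in range(115,260)])
m=(abs(pts[:,2]-.116)<.012)
r=cv2.minAreaRect(pts[m][:,:2].astype(np.float32));print(r,m.sum(),np.median(pts[m][:,2]),pts[m][:,:2].mean(0))
for c in ((281,132),(368,153),(346,243),(257,222)): print(onz(t,c,.116).round(4))
s=read_state();print(t["camera_from_world"],s["time_s"])
```

```text
L [281.71395213 188.33741973] 0 [303.11171828 183.32301154] 73 (array([ 0.54528983, -0.05193986,  0.13847654]), [np.float64(0.0008972340604339813), np.float64(0.0008972340604339624)]) [ 0.54393377 -0.05222499  0.144     ]
R [298.39020071 181.05903188] 0 [321.92503259 188.28683181] 74 (array([ 0.53396783, -0.09851469,  0.1391088 ]), [np.float64(0.000665609997195602), np.float64(0.000665609997195689)]) [ 0.53291418 -0.0984702   0.144     ]
((0.5392178893089294, -0.0753757506608963), (0.24222883582115173, 0.23709098994731903), 76.2275390625) 8622 0.11738793580948936 [ 0.53768961 -0.07500988]
[0.6764 0.005  0.116 ]
[ 0.6285 -0.216   0.116 ]
[ 0.4007 -0.1636  0.116 ]
[0.4475 0.0591 0.116 ]
[[ 0.02449594 -0.99966426  0.00844491 -0.01685393]
 [-0.9973771  -0.02501368 -0.06792083  0.49672642]
 [ 0.06810926 -0.00675897 -0.99765497  1.18896802]
 [ 0.          0.          0.          1.        ]] 0.9
```

>>> apply_moves(hand=85, moves=[{"travel": [0, 0, 0], "delta_rot": [0, 0, -0.918]}, {"travel": [0, 0, 0], "delta_rot": [0, 0, -0.918]}, {"travel": [0, 0, 0], "delta_rot": [0, 0, -0.918]}, {"travel": [0, 0, 0], "delta_rot": [0, 0, -0.918]}, {"travel": [0, 0, 0], "delta_rot": [0, 0, -0.918]}, {"travel": [0, 0, 0], "delta_rot": [0, 0, -0.918]}, {"travel": [0, 0, 0], "delta_rot": [0, 0, -0.918]}, {"travel": [1, 0.27, 0], "delta_rot": [0, 0, 0]}, {"travel": [1, 0.27, 0], "delta_rot": [0, 0, 0]}, {"travel": [1, 0.27, 0], "delta_rot": [0, 0, 0]}, {"travel": [1, 0.27, 0], "delta_rot": [0, 0, 0]}, {"travel": [1, 0.27, 0], "delta_rot": [0, 0, 0]}, {"travel": [1, 0.27, 0], "delta_rot": [0, 0, 0]}, {"travel": [1, 0.27, 0], "delta_rot": [0, 0, 0]}, {"travel": [1, 0.27, 0], "delta_rot": [0, 0, 0]}, {"travel": [1, 0.27, 0], "delta_rot": [0, 0, 0]}, {"travel": [1, 0.27, 0], "delta_rot": [0, 0, 0]}, {"travel": [1, 0.27, 0], "delta_rot": [0, 0, 0]}, {"travel": [1, 0.27, 0], "delta_rot": [0, 0, 0]}, {"travel": [0, 0, 0], "delta_rot": [0, 0, 0]}])

```text
time_s: 2.9
eef_pos: [0.4438, -0.2369, 0.2314]
tool_rot: [[0.232, 0.973, 0.0], [0.973, -0.232, 0.001], [0.001, -0.0, -1.0]]
wrist_force: [-1.0, -0.4, 0.0]
grip_width: 0.0852
grip_force: 0.0
```

```bash
cat >> h.py <<'E'
C=np.array([.5394,-.0755]); YAW=np.radians(-13.7)
ex=np.array([np.cos(YAW),np.sin(YAW)]); ey=np.array([-ex[1],ex[0]])
def cs(P): d=np.asarray(P)[:2]-C; return np.round([d@ex,d@ey,P[2]],4)
def st():
    s=read_state(); R=np.array(s["tool_rot"]); return s,cs(s["eef_pos"]),np.degrees(np.arctan2(R[1,1],R[0,1])),R
E
python3 - <<'E'
from h import *
s,p,y,R=st(); print(s["eef_pos"],p,y,R.round(3),s["qpos"])
p=get_image("wrist"); cv2.imwrite("pics/w1.png",p["image"])
for q in ("left_ball","right_ball"):
    for r in look_for(q,p)[:3]: print(q,r["centre"],r["confidence"],cs(onz(p,r["centre"],.144)),cs(atdepth(p,r["centre"])))
E
```

```text
[ 0.44375619 -0.23685596  0.23142815] [-0.0547 -0.1794  0.2314] -13.443858612576115 [[ 0.232  0.973  0.   ]
 [ 0.973 -0.232  0.001]
 [ 0.001 -0.    -1.   ]] [-4.08779714e+01  2.08702173e+01  9.92985410e+01  7.32967683e-02
  5.98781208e+01 -2.74709136e+01]
right_ball [357.7, 56.0] 0.87 [-0.006  -0.0795  0.144 ] [ 0.0002 -0.0761  0.1149]
```

View pics/w1.png

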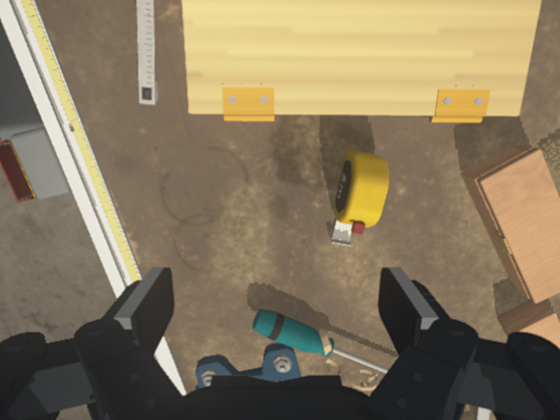

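The wrist view shows the right edge of the case near row 115 and the tape measure at (360,190); no ball is in view yet. Moving closer.

>>> apply_moves(moves=[{"travel": [0.9, 0.6, 0], "delta_rot": [0, 0, 0]}, {"travel": [0.9, 0.6, 0], "delta_rot": [0, 0, 0]}, {"travel": [0.9, 0.6, 0], "delta_rot": [0, 0, 0]}, {"travel": [0, 0, 0], "delta_rot": [0, 0, 0]}, {"travel": [0, 0, 0], "delta_rot": [0, 0, 0]}])

```text
time_s: 3.55
eef_pos: [0.5143, -0.1749, 0.2311]
tool_rot: [[0.236, 0.972, -0.001], [0.972, -0.236, -0.0], [-0.001, -0.001, -1.0]]
wrist_force: [-0.6, 0.6, 0.0]
grip_width: 0.085
grip_force: 0.0
```

Run:
```python
from h import *
s,p,y,R=st(); print(p,y,s["qpos"])
p=get_image("wrist"); cv2.imwrite("pics/w2.png",p["image"])
for q in ("left_ball","right_ball"):
    for r in look_for(q,p)[:3]: print(q,r["centre"],r["confidence"],cs(onz(p,r["centre"],.144)),cs(atdepth(p,r["centre"])))
```

```text
[-0.0009 -0.1025  0.2311] -13.675298651623073 [-3.05498518e+01  2.39552677e+01  9.38693888e+01 -4.65786505e-02
  6.21932221e+01 -1.68528268e+01]
left_ball [279.0, 25.0] 0.96 [0.0007 0.0138 0.144 ] [0.0006 0.0135 0.1459]
left_ball [279.3, 135.3] 0.43 [ 0.0011 -0.0501  0.144 ] [ 0.0014 -0.0527  0.1156]
right_ball [279.1, 132.7] 0.67 [ 0.0009 -0.0485  0.144 ] [ 0.0012 -0.0509  0.1154]
```

View pics/w2.png

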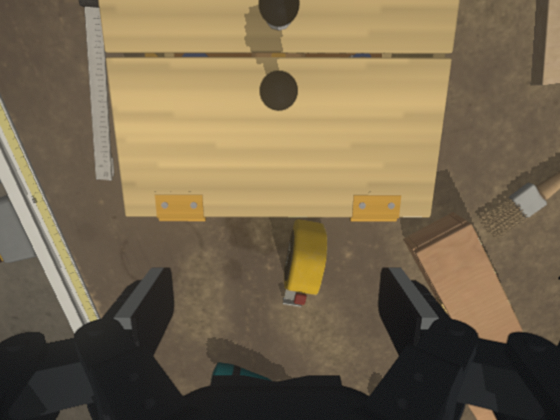

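Wrist view: right ball at (278,91), left ball at (279,5), and the flap edges are level, so the yaw of -13.7° and the centre hold. I'm closest to the right ball, so I'll open that flap first.

>>> apply_moves(moves=[{"travel": [0.87, 0.02, 0], "delta_rot": [0, 0, 0]}, {"travel": [0.87, 0.02, 0], "delta_rot": [0, 0, 0]}, {"travel": [0.87, 0.02, 0], "delta_rot": [0, 0, 0]}, {"travel": [0, 0, 0], "delta_rot": [0, 0, 0]}, {"travel": [0, 0, 0.89], "delta_rot": [0, 0, 0]}, {"travel": [0, 0, 0.89], "delta_rot": [0, 0, 0]}, {"travel": [0, 0, 0.89], "delta_rot": [0, 0, 0]}, {"travel": [0, 0, 0.89], "delta_rot": [0, 0, 0]}, {"travel": [0, 0, 0], "delta_rot": [0, 0, 0]}, {"travel": [0, 0, 0], "delta_rot": [0, 0, 0]}])

```text
time_s: 4.7
eef_pos: [0.5345, -0.0996, 0.1246]
tool_rot: [[0.238, 0.971, -0.001], [0.971, -0.238, -0.0], [-0.0, -0.001, -1.0]]
wrist_force: [1.1, -0.7, -0.4]
grip_width: 0.0849
grip_force: 0.0
```

>>> apply_moves(hand=15, moves=[{"travel": [0, 0, 0], "delta_rot": [0, 0, 0]}, {"travel": [0, 0, 0], "delta_rot": [0, 0, 0]}, {"travel": [0, 0, 0], "delta_rot": [0, 0, 0]}, {"travel": [0, 0, 0], "delta_rot": [0, 0, 0]}, {"travel": [0, 0, 0], "delta_rot": [0, 0, 0]}, {"travel": [0, 0, 0], "delta_rot": [0, 0, 0]}, {"travel": [0, 0, 0], "delta_rot": [0, 0, 0]}, {"travel": [0, 0, 0], "delta_rot": [0, 0, 0]}])

```text
time_s: 5.5
eef_pos: [0.5345, -0.0983, 0.1255]
tool_rot: [[0.236, 0.972, -0.0], [0.972, -0.236, -0.0], [-0.0, -0.0, -1.0]]
wrist_force: [-2.6, 0.1, 6.8]
grip_width: 0.0211
grip_force: 58.4
```

Run:
```python
from h import *
s,p,y,R=st(); print(p,y,s["qpos"],s["grip_width"],s["grip_force"],s["wrist_force"])
# arc increments, right flap (dy is case y'), 12 deg steps to 108
r=np.hypot(.092,.034);a0=np.degrees(np.arctan2(.034,.092))
pts=[(r*np.cos(np.radians(a0+t)),r*np.sin(np.radians(a0+t))) for t in range(0,109,12)]
for a,b in zip(pts,pts[1:]): print(np.round([(b[0]-a[0])/.03,-(b[1]-a[1])/.03],2))
```

```text
[ 0.0007 -0.0233  0.1255] -13.647612040792614 [-2.21968780e+01  3.26784525e+01  9.93417100e+01 -2.78547511e-02
  4.79818967e+01 -8.53062146e+00] 0.02114552712503911 58.354706168174744 [-2.56217514  0.0649821   6.83843509]
[-0.3  -0.61]
[-0.42 -0.54]
[-0.53 -0.44]
[-0.61 -0.32]
[-0.66 -0.19]
[-0.68 -0.04]
[-0.68  0.1 ]
[-0.64  0.24]
[-0.58  0.37]
```

>>> apply_moves(moves=[{"travel": [-0.15, 0, -0.3], "delta_rot": [0, 0, 0]}, {"travel": [-0.15, 0, -0.3], "delta_rot": [0, 0, 0]}, {"travel": [-0.21, 0, -0.27], "delta_rot": [0, 0, 0]}, {"travel": [-0.21, 0, -0.27], "delta_rot": [0, 0, 0]}, {"travel": [0, 0, 0], "delta_rot": [0, 0, 0]}, {"travel": [0, 0, 0], "delta_rot": [0, 0, 0]}])

```text
time_s: 6.1
eef_pos: [0.5292, -0.1199, 0.1588]
tool_rot: [[0.237, 0.971, -0.0], [0.971, -0.237, -0.0], [-0.0, -0.0, -1.0]]
wrist_force: [0.4, 1.2, -3.1]
grip_width: 0.0211
grip_force: 59.1
```

Run:
```python
from h import *
s,p,y,R=st(); print(p,y,s["grip_width"],s["grip_force"],s["wrist_force"])
a=get_image("wrist")["image"];b=get_image("scene")["image"][120:330,180:460]
cv2.imwrite("pics/w3.png",np.hstack([cv2.resize(a,(400,300)),cv2.resize(b,(400,300))]))
```

```text
[ 0.0006 -0.0455  0.1588] -13.714716492305087 0.02114065647537728 59.061976075172424 [ 0.35545302  1.18186887 -3.09224989]
```

View pics/w3.png

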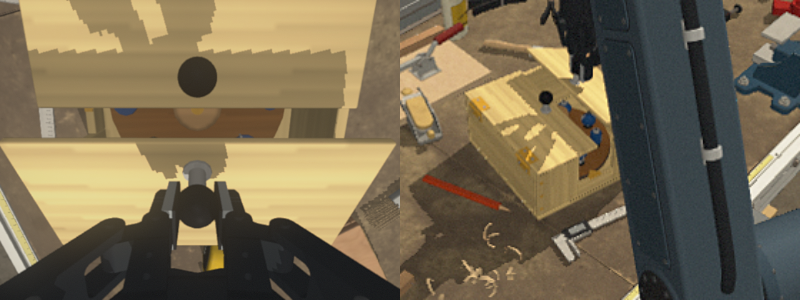

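The right flap is rising, with its ball held between the pads at (197,205). I'll continue along the arc to about 108°.

>>> apply_moves(moves=[{"travel": [-0.26, 0, -0.22], "delta_rot": [0, 0, 0]}, {"travel": [-0.27, 0, -0.22], "delta_rot": [0, 0, 0]}, {"travel": [-0.3, 0, -0.17], "delta_rot": [0, 0, 0]}, {"travel": [-0.31, 0, -0.15], "delta_rot": [0, 0, 0]}, {"travel": [-0.33, 0, -0.11], "delta_rot": [0, 0, 0]}, {"travel": [-0.33, 0, -0.08], "delta_rot": [0, 0, 0]}, {"travel": [-0.34, 0, -0.04], "delta_rot": [0, 0, 0]}, {"travel": [-0.34, 0, 0], "delta_rot": [0, 0, 0]}, {"travel": [-0.34, 0, 0.03], "delta_rot": [0, 0, 0]}, {"travel": [-0.34, 0, 0.07], "delta_rot": [0, 0, 0]}, {"travel": [-0.32, 0, 0.11], "delta_rot": [0, 0, 0]}, {"travel": [-0.32, 0, 0.13], "delta_rot": [0, 0, 0]}, {"travel": [-0.29, 0, 0.17], "delta_rot": [0, 0, 0]}, {"travel": [-0.29, 0, 0.2], "delta_rot": [0, 0, 0]}, {"travel": [0, 0, 0], "delta_rot": [0, 0, 0]}, {"travel": [0, 0, 0], "delta_rot": [0, 0, 0]}])

```text
time_s: 7.8
eef_pos: [0.4983, -0.2471, 0.1667]
tool_rot: [[0.237, 0.972, -0.001], [0.972, -0.237, 0.001], [0.001, -0.001, -1.0]]
wrist_force: [0.4, -0.1, 0.2]
grip_width: 0.0152
grip_force: 0.0
```

Run:
```python
from h import *
s,p,y,R=st(); print(p,y,s["grip_width"],s["grip_force"],s["wrist_force"])
```

```text
[ 0.0007 -0.1764  0.1667] -13.711175893617071 0.01517687342180584 0.0 [ 0.44270433 -0.13368754  0.16108413]
```

Run:
```python
from h import *
a=get_image("wrist")["image"];b=get_image("top")["image"][90:290,180:447]
cv2.imwrite("pics/w4.png",np.hstack([cv2.resize(a,(400,300)),cv2.resize(b,(400,300))]))
```

```text
(no output)
```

View pics/w4.png

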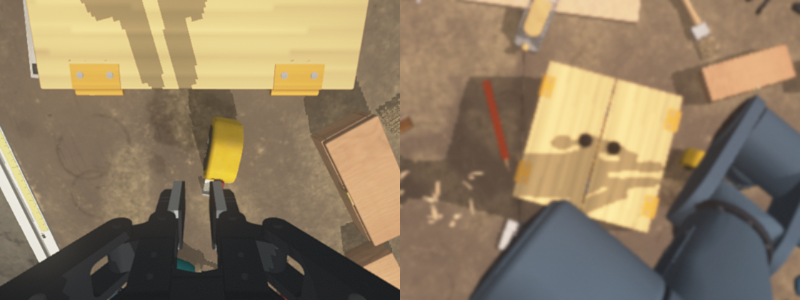

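The ball slipped out and the right flap fell shut; the top view shows both flaps closed. The grip width of 21 mm against a 24 mm ball means the pads sat off its equator. I'll regrip 4–5 mm lower and swing in stages.

>>> apply_moves(hand=60, moves=[{"travel": [0, 0, -1], "delta_rot": [0, 0, 0]}, {"travel": [0, 0, 0], "delta_rot": [0, 0, 0]}, {"travel": [0, 0, 0], "delta_rot": [0, 0, 0]}, {"travel": [0.85, 0, 0], "delta_rot": [0, 0, 0]}, {"travel": [0.85, 0, 0], "delta_rot": [0, 0, 0]}, {"travel": [0.85, 0, 0], "delta_rot": [0, 0, 0]}, {"travel": [0.85, 0, 0], "delta_rot": [0, 0, 0]}, {"travel": [0.85, 0, 0], "delta_rot": [0, 0, 0]}, {"travel": [0.83, 0, 0], "delta_rot": [0, 0, 0]}, {"travel": [0, 0, 0], "delta_rot": [0, 0, 0]}, {"travel": [0, 0, 0.86], "delta_rot": [0, 0, 0]}, {"travel": [0, 0, 0.86], "delta_rot": [0, 0, 0]}, {"travel": [0, 0, 0.8], "delta_rot": [0, 0, 0]}, {"travel": [0, 0, 0], "delta_rot": [0, 0, 0]}, {"travel": [0, 0, 0], "delta_rot": [0, 0, 0]}])

```text
time_s: 9.4
eef_pos: [0.5343, -0.0994, 0.1212]
tool_rot: [[0.237, 0.972, -0.001], [0.972, -0.237, 0.0], [0.0, -0.001, -1.0]]
wrist_force: [-0.1, -0.3, -1.1]
grip_width: 0.06
grip_force: 0.0
```

>>> apply_moves(hand=10, moves=[{"travel": [0, 0, 0], "delta_rot": [0, 0, 0]}, {"travel": [0, 0, 0], "delta_rot": [0, 0, 0]}, {"travel": [0, 0, 0], "delta_rot": [0, 0, 0]}, {"travel": [0, 0, 0], "delta_rot": [0, 0, 0]}, {"travel": [0, 0, 0], "delta_rot": [0, 0, 0]}, {"travel": [0, 0, 0], "delta_rot": [0, 0, 0]}])

```text
time_s: 10.0
eef_pos: [0.5344, -0.0992, 0.123]
tool_rot: [[0.236, 0.972, 0.0], [0.972, -0.236, -0.001], [-0.001, 0.0, -1.0]]
wrist_force: [-1.5, -0.6, 6.0]
grip_width: 0.0214
grip_force: 58.4
```

```bash
cat > arc.py <<'E'
from h import *
def plan(side,th0,th1,n,k):
    # frame (y',z); side -1 right flap, +1 left. tool at tilt psi=k*theta; TCP 19mm ahead of the ball
    r=np.hypot(.092,.034);a0=np.arctan2(.034,.092)
    th=np.radians(np.linspace(th0,th1,n+1)); P=[]
    for t in th:
        psi=k*t; b=np.array([-side*r*np.cos(a0+t),r*np.sin(a0+t)])
        d=np.array([-side*np.sin(psi),-np.cos(psi)]) # tool z in (y',z)
        xx=np.array([np.cos(psi),-side*np.sin(psi)]) # tool x
        P.append((b+.019*d,xx,d))
    for (p,x,d),(q,_,_) in zip(P,P[1:]):
        v=(q-p)/.03; print("travel",np.round([v@x,0,v@d],2),"rot",round(-side*k*(th1-th0)/n/8,2))
E
python3 -c "
from arc import *
plan(-1,0,110,16,.5)"
```

```text
travel [-0.12  0.   -0.36] rot 0.43
travel [-0.14  0.   -0.35] rot 0.43
travel [-0.16  0.   -0.34] rot 0.43
travel [-0.18  0.   -0.33] rot 0.43
travel [-0.2   0.   -0.31] rot 0.43
travel [-0.22  0.   -0.3 ] rot 0.43
travel [-0.24  0.   -0.28] rot 0.43
travel [-0.25  0.   -0.26] rot 0.43
travel [-0.27  0.   -0.25] rot 0.43
travel [-0.28  0.   -0.23] rot 0.43
travel [-0.29  0.   -0.21] rot 0.43
travel [-0.31  0.   -0.19] rot 0.43
travel [-0.32  0.   -0.17] rot 0.43
travel [-0.33  0.   -0.15] rot 0.43
travel [-0.33  0.   -0.12] rot 0.43
travel [-0.34  0.   -0.1 ] rot 0.43
```

>>> apply_moves(moves=[{"travel": [-0.12, 0, -0.36], "delta_rot": [0, 0.43, 0]}, {"travel": [-0.14, 0, -0.35], "delta_rot": [0, 0.43, 0]}, {"travel": [-0.16, 0, -0.34], "delta_rot": [0, 0.43, 0]}, {"travel": [-0.18, 0, -0.33], "delta_rot": [0, 0.43, 0]}, {"travel": [-0.2, 0, -0.31], "delta_rot": [0, 0.43, 0]}, {"travel": [-0.22, 0, -0.3], "delta_rot": [0, 0.43, 0]}, {"travel": [0, 0, 0], "delta_rot": [0, 0, 0]}, {"travel": [0, 0, 0], "delta_rot": [0, 0, 0]}])

```text
time_s: 10.8
eef_pos: [0.5254, -0.1355, 0.1757]
tool_rot: [[0.222, 0.971, 0.084], [0.909, -0.237, 0.343], [0.353, -0.0, -0.935]]
wrist_force: [0.5, 5.0, 1.0]
grip_width: 0.0211
grip_force: 59.3
```

>>> apply_moves(moves=[{"travel": [-0.24, 0, -0.28], "delta_rot": [0, 0.43, 0]}, {"travel": [-0.25, 0, -0.26], "delta_rot": [0, 0.43, 0]}, {"travel": [-0.27, 0, -0.25], "delta_rot": [0, 0.43, 0]}, {"travel": [0, 0, 0], "delta_rot": [0, 0, 0]}])

```text
time_s: 11.2
eef_pos: [0.5178, -0.1665, 0.1872]
tool_rot: [[0.203, 0.972, 0.121], [0.833, -0.236, 0.5], [0.514, -0.001, -0.858]]
wrist_force: [-1.1, 2.7, 1.6]
grip_width: 0.0208
grip_force: 61.4
```

>>> apply_moves(moves=[{"travel": [-0.28, 0, -0.23], "delta_rot": [0, 0.43, 0]}, {"travel": [-0.29, 0, -0.21], "delta_rot": [0, 0.43, 0]}, {"travel": [-0.31, 0, -0.19], "delta_rot": [0, 0.43, 0]}, {"travel": [0, 0, 0], "delta_rot": [0, 0, 0]}])

```text
time_s: 11.6
eef_pos: [0.51, -0.1985, 0.1843]
tool_rot: [[0.18, 0.972, 0.153], [0.733, -0.236, 0.638], [0.656, -0.002, -0.755]]
wrist_force: [2.2, 4.6, -16.5]
grip_width: 0.0207
grip_force: 59.4
```

>>> apply_moves(moves=[{"travel": [-0.32, 0, -0.17], "delta_rot": [0, 0.43, 0]}, {"travel": [-0.33, 0, -0.15], "delta_rot": [0, 0.43, 0]}, {"travel": [-0.33, 0, -0.12], "delta_rot": [0, 0.43, 0]}, {"travel": [-0.34, 0, -0.1], "delta_rot": [0, 0.43, 0]}, {"travel": [0, 0, 0], "delta_rot": [0, 0, 0]}, {"travel": [0, 0, 0], "delta_rot": [0, 0, 0]}])

```text
time_s: 12.2
eef_pos: [0.5021, -0.2347, 0.1711]
tool_rot: [[0.135, 0.972, 0.193], [0.559, -0.236, 0.795], [0.818, 0.0, -0.575]]
wrist_force: [-0.1, 0.3, -0.1]
grip_width: 0.0101
grip_force: 0.2
```

Run:
```python
from h import *
s,p,y,R=st(); print(p,cs(s["eef_pos"]-.019*R[:,2]),s["qpos"],s["grip_width"],s["wrist_force"])
```

```text
[ 0.0014 -0.1635  0.1711] [ 0.0014 -0.179   0.182 ] [-56.47692983  45.49653307  85.87480632  36.87869481  92.11469127
 -56.60150441] 0.010108875178929276 [-0.1254778   0.29963785 -0.14803118]
```

Run:
```python
from h import *
p=get_image("top")
def proj(p,P):
    T=np.array(p["camera_from_world"]);c=T[:3,:3]@P+T[:3,3];s=c[:2]/c[2];s=s*(1+p["k1"]*(s@s));return s*K(p)+[p["cx"],p["cy"]]
for yy in (.08,.05,.024,0.005,-.01,-.024,-.04,-.06,-.08,-.1):
    P=np.append(C+.05*ex+yy*ey,.116); print(yy,atdepth(p,proj(p,P))[2].round(3),p["image"][tuple(np.round(proj(p,P)[::-1]).astype(int))])
w=get_image("wrist");cv2.imwrite("pics/w5.png",np.hstack([cv2.resize(w["image"],(400,300)),cv2.resize(p["image"][90:290,180:447],(400,300))]))
```

```text
0.08 0.117 [171 237 253]
0.05 0.117 [160 228 250]
0.024 0.117 [154 222 247]
0.005 0.117 [146 212 241]
-0.01 0.037 [ 54  89 135]
-0.024 0.036 [ 54  90 135]
-0.04 0.059 [87 77 91]
-0.06 0.016 [ 88 131 171]
-0.08 0.013 [118 171 209]
-0.1 0.057 [ 69 100 122]
```

View pics/w5.png

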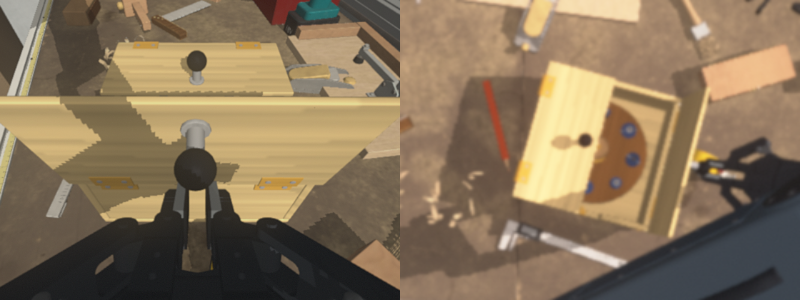

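Top view: the right flap now stands back open, the turntable shows, and the ball rests by the closed fingers (wrist view (195,168)). I'll open the fingers, back out along the tool axis, and bring the tool upright.

>>> apply_moves(hand=85, moves=[{"travel": [0, 0, 0], "delta_rot": [0, 0, 0]}, {"travel": [0, 0, 0], "delta_rot": [0, 0, 0]}, {"travel": [0, 0, 0], "delta_rot": [0, 0, 0]}, {"travel": [0, 0, 0], "delta_rot": [0, 0, 0]}, {"travel": [0, 0, 0], "delta_rot": [0, 0, 0]}, {"travel": [0, 0, 0], "delta_rot": [0, 0, 0]}, {"travel": [0, 0, -0.6], "delta_rot": [0, 0, 0]}, {"travel": [0, 0, -1], "delta_rot": [0, 0, 0]}, {"travel": [0, 0, -1], "delta_rot": [0, 0, 0]}, {"travel": [0, 0, -1], "delta_rot": [0, 0, 0]}, {"travel": [0, 0, 0], "delta_rot": [0, -0.86, 0]}, {"travel": [0, 0, 0], "delta_rot": [0, -0.86, 0]}, {"travel": [0, 0, 0], "delta_rot": [0, -0.86, 0]}, {"travel": [0, 0, 0], "delta_rot": [0, -0.86, 0]}, {"travel": [0, 0, 0], "delta_rot": [0, -0.86, 0]}, {"travel": [0, 0, 0], "delta_rot": [0, -0.86, 0]}, {"travel": [0, 0, 0], "delta_rot": [0, -0.86, 0]}, {"travel": [0, 0, 0], "delta_rot": [0, -0.86, 0]}, {"travel": [0, 0, 0], "delta_rot": [0, 0, 0]}, {"travel": [0, 0, 0], "delta_rot": [0, 0, 0]}])

```text
time_s: 14.3
eef_pos: [0.4807, -0.3204, 0.2327]
tool_rot: [[0.235, 0.972, 0.0], [0.972, -0.235, 0.002], [0.002, -0.0, -1.0]]
wrist_force: [-0.5, -0.3, -0.3]
grip_width: 0.0849
grip_force: 0.0
```

```bash
cat >> h.py <<'E'
def proj(p,P):
    T=np.array(p["camera_from_world"]);c=T[:3,:3]@P+T[:3,3];s=c[:2]/c[2];s=s*(1+p["k1"]*(s@s));return s*K(p)+[p["cx"],p["cy"]]
E
python3 - <<'E'
from h import *
s,p,y,R=st(); print(p,y,R.round(3),s["qpos"],s["wrist_force"])
t=get_image("top")
print([atdepth(t,proj(t,np.append(C+.05*ex+yy*ey,.116)))[2].round(3) for yy in (.05,.024,-.024,-.1,-.12,-.13,-.14,-.15,-.16,-.17)])
E
```

```text
[ 0.001  -0.2519  0.2327] -13.605429404127339 [[ 0.235  0.972  0.   ]
 [ 0.972 -0.235  0.002]
 [ 0.002 -0.    -1.   ]] [-44.8081152   26.49831413  88.89872363   0.09865384  64.67326175
 -31.24492895] [-0.49247027 -0.25358254 -0.31033442]
[np.float64(0.116), np.float64(0.117), np.float64(0.037), np.float64(0.06), np.float64(0.12), np.float64(0.136), np.float64(0.153), np.float64(0.163), np.float64(0.179), np.float64(0.194)]
```

>>> apply_moves(moves=[{"travel": [0, 0, -0.65], "delta_rot": [0, 0, 0]}, {"travel": [0, 0, -0.65], "delta_rot": [0, 0, 0]}, {"travel": [0.92, 0, 0], "delta_rot": [0, 0, 0]}, {"travel": [0.92, 0, 0], "delta_rot": [0, 0, 0]}, {"travel": [0.92, 0, 0], "delta_rot": [0, 0, 0]}, {"travel": [0.92, 0, 0], "delta_rot": [0, 0, 0]}, {"travel": [0.92, 0, 0], "delta_rot": [0, 0, 0]}, {"travel": [0.92, 0, 0], "delta_rot": [0, 0, 0]}, {"travel": [0.92, 0, 0], "delta_rot": [0, 0, 0]}, {"travel": [0.92, 0, 0], "delta_rot": [0, 0, 0]}, {"travel": [0.92, 0, 0], "delta_rot": [0, 0, 0]}, {"travel": [0.92, 0, 0], "delta_rot": [0, 0, 0]}, {"travel": [0, 0, 0], "delta_rot": [0, 0, 0]}, {"travel": [0, 0, 0], "delta_rot": [0, 0, 0]}])

```text
time_s: 15.75
eef_pos: [0.5462, -0.0539, 0.2712]
tool_rot: [[0.237, 0.972, -0.001], [0.972, -0.237, 0.0], [0.0, -0.001, -1.0]]
wrist_force: [-0.3, -0.8, -0.1]
grip_width: 0.0852
grip_force: 0.0
```

Run:
```python
from h import *
s,p,y,R=st(); print(p,y,s["qpos"])
from arc import *
plan(1,0,110,16,.5)
```

```text
[0.0015 0.0226 0.2712] -13.70575119182207 [-1.73038572e+01  2.16981671e+01  9.03235164e+01  6.72377045e-03
  6.80276162e+01 -3.60062052e+00]
travel [ 0.12  0.   -0.36] rot -0.43
travel [ 0.14  0.   -0.35] rot -0.43
travel [ 0.16  0.   -0.34] rot -0.43
travel [ 0.18  0.   -0.33] rot -0.43
travel [ 0.2   0.   -0.31] rot -0.43
travel [ 0.22  0.   -0.3 ] rot -0.43
travel [ 0.24  0.   -0.28] rot -0.43
travel [ 0.25  0.   -0.26] rot -0.43
travel [ 0.27  0.   -0.25] rot -0.43
travel [ 0.28  0.   -0.23] rot -0.43
travel [ 0.29  0.   -0.21] rot -0.43
travel [ 0.31  0.   -0.19] rot -0.43
travel [ 0.32  0.   -0.17] rot -0.43
travel [ 0.33  0.   -0.15] rot -0.43
travel [ 0.33  0.   -0.12] rot -0.43
travel [ 0.34  0.   -0.1 ] rot -0.43
```

>>> apply_moves(hand=50, moves=[{"travel": [0.06, -0.04, 0.97], "delta_rot": [0, 0, 0]}, {"travel": [0, 0, 0.97], "delta_rot": [0, 0, 0]}, {"travel": [0, 0, 0.97], "delta_rot": [0, 0, 0]}, {"travel": [0, 0, 0.97], "delta_rot": [0, 0, 0]}, {"travel": [0, 0, 0.97], "delta_rot": [0, 0, 0]}, {"travel": [0, 0, 0], "delta_rot": [0, 0, 0]}, {"travel": [0, 0, 0], "delta_rot": [0, 0, 0]}])

```text
time_s: 16.45
eef_pos: [0.5452, -0.0523, 0.1259]
tool_rot: [[0.239, 0.971, -0.001], [0.971, -0.239, 0.0], [0.0, -0.001, -1.0]]
wrist_force: [0.6, 0.1, 1.2]
grip_width: 0.0501
grip_force: 0.0
```

>>> apply_moves(hand=10, moves=[{"travel": [0, 0, 0], "delta_rot": [0, 0, 0]}, {"travel": [0, 0, 0], "delta_rot": [0, 0, 0]}, {"travel": [0, 0, 0], "delta_rot": [0, 0, 0]}, {"travel": [0, 0, 0], "delta_rot": [0, 0, 0]}, {"travel": [0, 0, 0], "delta_rot": [0, 0, 0]}])

```text
time_s: 16.95
eef_pos: [0.5461, -0.0515, 0.128]
tool_rot: [[0.236, 0.972, 0.003], [0.972, -0.236, -0.002], [-0.001, 0.003, -1.0]]
wrist_force: [-1.0, -1.8, 5.7]
grip_width: 0.0208
grip_force: 58.4
```

>>> apply_moves(moves=[{"travel": [0.12, 0, -0.36], "delta_rot": [0, -0.43, 0]}, {"travel": [0.14, 0, -0.35], "delta_rot": [0, -0.43, 0]}, {"travel": [0.16, 0, -0.34], "delta_rot": [0, -0.43, 0]}, {"travel": [0.18, 0, -0.33], "delta_rot": [0, -0.43, 0]}, {"travel": [0.2, 0, -0.31], "delta_rot": [0, -0.43, 0]}, {"travel": [0.22, 0, -0.3], "delta_rot": [0, -0.43, 0]}, {"travel": [0.24, 0, -0.28], "delta_rot": [0, -0.43, 0]}, {"travel": [0.25, 0, -0.26], "delta_rot": [0, -0.43, 0]}, {"travel": [0, 0, 0], "delta_rot": [0, 0, 0]}])

```text
time_s: 17.85
eef_pos: [0.5611, 0.0096, 0.1871]
tool_rot: [[0.21, 0.972, -0.104], [0.864, -0.234, -0.445], [-0.457, 0.004, -0.889]]
wrist_force: [4.5, 1.2, -13.4]
grip_width: 0.0208
grip_force: 59.3
```

Run:
```python
from h import *
s,p,y,R=st(); print(p,cs(s["eef_pos"]-.019*R[:,2]),R[:,2]@np.append(ey,0),s["qpos"],s["grip_width"],s["wrist_force"],s["wrist_torque"])
t=np.radians(55+20.28);print(.116-.0981*np.cos(t),.110+.0981*np.sin(t))
```

```text
[0.0009 0.0878 0.1871] [0.0008 0.0965 0.204 ] -0.4570566870133454 [  2.95213022  34.33751026  88.60714128 -28.31931653  67.81309931
  29.9397399 ] 0.020829801307414547 [  4.49902709   1.18123102 -13.38382217] [ 1.1393771  -1.57476659 -0.34830051]
0.09107322465571004 0.2048802712418936
```

The arm is being pulled down by 13 N, so my arc is a few mm too large. I'll ease it inward and continue.

>>> apply_moves(moves=[{"travel": [0.07, 0, 0.14], "delta_rot": [0, 0, 0]}, {"travel": [0.27, 0, -0.24], "delta_rot": [0, -0.43, 0]}, {"travel": [0.28, 0, -0.21], "delta_rot": [0, -0.43, 0]}, {"travel": [0, 0, 0], "delta_rot": [0, 0, 0]}])

```text
time_s: 18.25
eef_pos: [0.5652, 0.0289, 0.1849]
tool_rot: [[0.194, 0.972, -0.13], [0.807, -0.233, -0.543], [-0.558, 0.0, -0.83]]
wrist_force: [1.4, -0.5, -1.0]
grip_width: 0.0105
grip_force: 0.0
```

Run:
```python
from h import *
s,p,y,R=st(); print(p,cs(s["eef_pos"]-.019*R[:,2]),R[:,2]@np.append(ey,0),s["grip_width"],s["wrist_force"],s["wrist_torque"])
t=np.radians(68.75+20.28);print(.116-.0981*np.cos(t),.110+.0981*np.sin(t))
```

```text
[0.0003 0.1075 0.1849] [0.0003 0.1181 0.2007] -0.5581977059364108 0.01045557417190102 [ 1.38302793 -0.50863855 -1.04058515] [ 0.31308736 -0.13399547  0.0161424 ]
0.11433927637758605 0.2080859418930662
```

```bash
sed -i 's/(p,x,d),(q,_,_)/(p,_,_),(q,x,d)/' arc.py
python3 - <<'E'
from h import *
from arc import plan
t=get_image("top");w=get_image("wrist")
print([atdepth(t,proj(t,np.append(C+.05*ex+yy*ey,.116)))[2].round(3) for yy in (.005,.01,.02,.024,.04,.06,.08,.1,.12,.13,.14)])
cv2.imwrite("pics/w6.png",np.hstack([cv2.resize(w["image"],(400,300)),cv2.resize(t["image"][90:290,180:447],(400,300))]))
plan(1,0,110,16,.5)
E
```

```text
[np.float64(0.042), np.float64(0.037), np.float64(0.037), np.float64(0.037), np.float64(0.035), np.float64(0.21), np.float64(0.181), np.float64(0.149), np.float64(0.113), np.float64(0.004), np.float64(0.24)]
travel [ 0.1   0.   -0.37] rot -0.43
travel [ 0.12  0.   -0.36] rot -0.43
travel [ 0.14  0.   -0.35] rot -0.43
travel [ 0.16  0.   -0.34] rot -0.43
travel [ 0.18  0.   -0.32] rot -0.43
travel [ 0.2   0.   -0.31] rot -0.43
travel [ 0.22  0.   -0.3 ] rot -0.43
travel [ 0.24  0.   -0.28] rot -0.43
travel [ 0.25  0.   -0.26] rot -0.43
travel [ 0.27  0.   -0.24] rot -0.43
travel [ 0.28  0.   -0.23] rot -0.43
travel [ 0.29  0.   -0.21] rot -0.43
travel [ 0.31  0.   -0.19] rot -0.43
travel [ 0.32  0.   -0.16] rot -0.43
travel [ 0.33  0.   -0.14] rot -0.43
travel [ 0.33  0.   -0.12] rot -0.43
```

View pics/w6.png

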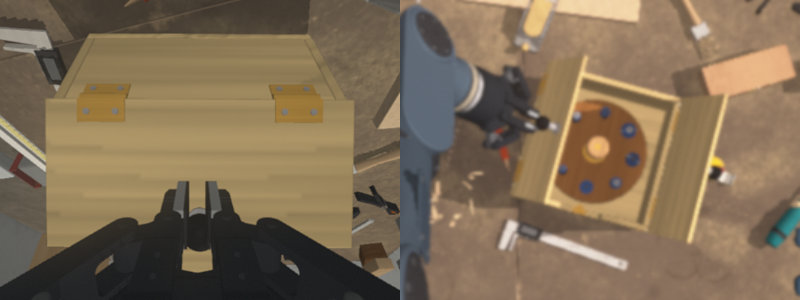

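The wrist and top views show the left flap still raised to about 60°, its ball just inside the fingers at (200,215), with no grip force. It may be falling, so I'll wait briefly and check.

>>> apply_moves(moves=[{"travel": [0, 0, 0], "delta_rot": [0, 0, 0]}, {"travel": [0, 0, 0], "delta_rot": [0, 0, 0]}])

```text
time_s: 18.55
eef_pos: [0.5635, 0.0251, 0.1892]
tool_rot: [[0.196, 0.971, -0.134], [0.801, -0.237, -0.549], [-0.565, 0.0, -0.825]]
wrist_force: [-1.0, 0.7, -0.4]
grip_width: 0.0104
grip_force: 0.0
```

Run:
```python
from h import *
t=get_image("top")
print([atdepth(t,proj(t,np.append(C+.05*ex+yy*ey,.116)))[2].round(3) for yy in (.005,.01,.02,.024,.04,.06,.08,.1,.12,.13,.14)])
s,p,y,R=st(); print(p,s["grip_width"],s["wrist_force"])
# flap plane fit using many top pixels
Q=np.array([cs(atdepth(t,proj(t,np.append(C+x*ex+yy*ey,z)))) for x in np.linspace(-.09,.09,13) for yy,z in zip(np.linspace(.06,.14,30),np.linspace(.2,.115,30))])
m=(Q[:,2]>.12)&(Q[:,2]<.225)&(Q[:,1]<.112); print(m.sum(),np.degrees(np.arctan(np.polyfit(Q[m][:,1],Q[m][:,2],1)[0])))
```

```text
[np.float64(0.118), np.float64(0.118), np.float64(0.118), np.float64(0.118), np.float64(0.117), np.float64(0.118), np.float64(0.117), np.float64(0.117), np.float64(0.003), np.float64(0.24), np.float64(0.244)]
[-0.0004  0.1036  0.1892] 0.00986548752001778 [-0.43954022 -0.26380409  0.55077902]
15 55.4106795948426
```

The flap fell shut. Also, the data show each row turns before it shifts, which put my tilted arc about 5 mm off; the planner now uses that order. I'll regrip a little lower and follow the arc in stages, watching the forces.

>>> apply_moves(hand=50, moves=[{"travel": [0, 0, -1], "delta_rot": [0, 0, 0]}, {"travel": [0, 0, 0], "delta_rot": [0, 0.86, 0]}, {"travel": [0, 0, 0], "delta_rot": [0, 0.86, 0]}, {"travel": [0, 0, 0], "delta_rot": [0, 0.86, 0]}, {"travel": [0, 0, 0], "delta_rot": [0, 0.86, 0]}, {"travel": [0, 0, 0], "delta_rot": [0, 0.86, 0]}, {"travel": [-0.8, 0, 0], "delta_rot": [0, 0, 0]}, {"travel": [-0.8, 0, 0], "delta_rot": [0, 0, 0]}, {"travel": [-0.8, 0, 0], "delta_rot": [0, 0, 0]}, {"travel": [-0.8, 0, 0], "delta_rot": [0, 0, 0]}, {"travel": [0, 0, 0], "delta_rot": [0, 0, 0]}, {"travel": [0, 0, 0], "delta_rot": [0, 0, 0]}])

```text
time_s: 19.8
eef_pos: [0.5449, -0.0512, 0.2134]
tool_rot: [[0.238, 0.971, 0.0], [0.971, -0.238, 0.0], [0.0, 0.0, -1.0]]
wrist_force: [0.4, -0.2, -0.6]
grip_width: 0.05
grip_force: 0.0
```

```bash
cat > stt.py <<'E'
from h import *
s,p,y,R=st(); f=np.array(s["wrist_force"]); g=cs(s["eef_pos"]-.019*R[:,2]); e=np.append(ey,0)
r=np.array([g[1]-np.sign(g[1])*.116,g[2]-.110])
print("tcp",p,"g",g,"tilt",np.degrees(np.arcsin(R[:,2]@e)).round(1),"yaw",round(y,2),"w",round(s["grip_width"],4),"Fx' Fy' Fz",np.round([f[:2]@ex,f[:2]@ey,f[2]],1),"rad",np.hypot(*r).round(4),"ang",np.degrees(np.arctan2(r[1],-np.sign(g[1])*r[0])-np.arctan2(.034,.092)).round(1),s["time_s"])
E
python3 stt.py
python3 - <<'E'
from h import *
p=get_image("wrist")
for q in ("left_ball",):
    for r in look_for(q,p)[:2]: print(q,r["centre"],r["confidence"],cs(onz(p,r["centre"],.144)))
E
```

```text
tcp [-0.0004  0.0249  0.2134] g [-0.0005  0.0249  0.2324] tilt 0.0 yaw -13.78 w 0.05 Fx' Fy' Fz [ 0.4 -0.1 -0.6] rad 0.1526 ang 33.1 19.8
```

>>> apply_moves(moves=[{"travel": [0, 0, 0.77], "delta_rot": [0, 0, 0]}, {"travel": [0, 0, 0.77], "delta_rot": [0, 0, 0]}, {"travel": [0, 0, 0.77], "delta_rot": [0, 0, 0]}, {"travel": [0, 0, 0.77], "delta_rot": [0, 0, 0]}, {"travel": [0, 0, 0], "delta_rot": [0, 0, 0]}, {"travel": [0, 0, 0], "delta_rot": [0, 0, 0]}])

```text
time_s: 20.5
eef_pos: [0.5452, -0.05, 0.1205]
tool_rot: [[0.235, 0.972, -0.001], [0.972, -0.235, 0.0], [0.0, -0.001, -1.0]]
wrist_force: [0.0, 0.3, 0.5]
grip_width: 0.0502
grip_force: 0.0
```

>>> apply_moves(hand=10, moves=[{"travel": [0, 0, 0], "delta_rot": [0, 0, 0]}, {"travel": [0, 0, 0], "delta_rot": [0, 0, 0]}, {"travel": [0, 0, 0], "delta_rot": [0, 0, 0]}, {"travel": [0, 0, 0], "delta_rot": [0, 0, 0]}, {"travel": [0, 0, 0], "delta_rot": [0, 0, 0]}])

```text
time_s: 21.0
eef_pos: [0.5463, -0.0508, 0.122]
tool_rot: [[0.237, 0.972, 0.003], [0.972, -0.237, -0.0], [0.0, 0.003, -1.0]]
wrist_force: [0.7, 1.6, 6.0]
grip_width: 0.0211
grip_force: 58.4
```

```bash
python3 stt.py
```

```text
tcp [0.0008 0.0256 0.122 ] g [0.0008 0.0256 0.141 ] tilt 0.0 yaw -13.68 w 0.0211 Fx' Fy' Fz [0.3 1.7 6. ] rad 0.0956 ang -1.4 21.0
```

>>> apply_moves(moves=[{"travel": [0.1, 0, -0.37], "delta_rot": [0, -0.43, 0]}, {"travel": [0.12, 0, -0.36], "delta_rot": [0, -0.43, 0]}, {"travel": [0.14, 0, -0.35], "delta_rot": [0, -0.43, 0]}, {"travel": [0.16, 0, -0.34], "delta_rot": [0, -0.43, 0]}, {"travel": [0.18, 0, -0.32], "delta_rot": [0, -0.43, 0]}, {"travel": [0, 0, 0], "delta_rot": [0, 0, 0]}, {"travel": [0, 0, 0], "delta_rot": [0, 0, 0]}])

```text
time_s: 21.7
eef_pos: [0.5526, -0.0246, 0.169]
tool_rot: [[0.225, 0.972, -0.067], [0.929, -0.234, -0.286], [-0.294, 0.002, -0.956]]
wrist_force: [4.1, -0.6, -5.8]
grip_width: 0.0211
grip_force: 59.0
```

```bash
python3 stt.py
```

```text
tcp [0.0008 0.0526 0.169 ] g [0.0007 0.0581 0.1872] tilt -17.1 yaw -13.55 w 0.0211 Fx' Fy' Fz [ 4.1  0.4 -5.8] rad 0.0965 ang 32.8 21.7
```

>>> apply_moves(moves=[{"travel": [0.02, 0, 0.06], "delta_rot": [0, 0, 0]}, {"travel": [0.2, 0, -0.3], "delta_rot": [0, -0.43, 0]}, {"travel": [0.22, 0, -0.29], "delta_rot": [0, -0.43, 0]}, {"travel": [0, 0, 0], "delta_rot": [0, 0, 0]}, {"travel": [0, 0, 0], "delta_rot": [0, 0, 0]}])

```text
time_s: 22.2
eef_pos: [0.5566, -0.0084, 0.1798]
tool_rot: [[0.219, 0.971, -0.094], [0.887, -0.238, -0.395], [-0.406, 0.003, -0.914]]
wrist_force: [4.4, -3.1, -3.9]
grip_width: 0.0209
grip_force: 59.8
```

```bash
python3 stt.py
```

```text
tcp [0.0008 0.0693 0.1798] g [0.0008 0.077  0.1971] tilt -24.0 yaw -13.77 w 0.0209 Fx' Fy' Fz [ 5.  -1.9 -3.9] rad 0.0954 ang 45.6 22.2
```

>>> apply_moves(moves=[{"travel": [0.25, 0, -0.25], "delta_rot": [0, -0.43, 0]}, {"travel": [0.26, 0, -0.24], "delta_rot": [0, -0.43, 0]}, {"travel": [0, 0, 0], "delta_rot": [0, 0, 0]}, {"travel": [0, 0, 0], "delta_rot": [0, 0, 0]}])

```text
time_s: 22.6
eef_pos: [0.5614, 0.0113, 0.1855]
tool_rot: [[0.206, 0.971, -0.12], [0.834, -0.238, -0.497], [-0.512, 0.002, -0.859]]
wrist_force: [6.3, -2.9, -5.2]
grip_width: 0.0208
grip_force: 60.7
```

```bash
python3 stt.py
```

```text
tcp [0.0008 0.0895 0.1855] g [0.0008 0.0992 0.2018] tilt -30.8 yaw -13.78 w 0.0208 Fx' Fy' Fz [ 6.8 -1.3 -5.2] rad 0.0933 ang 59.3 22.6
```

```bash
sed -i 's/\.019\*d/.0235*d/' arc.py; python3 -c "
from arc import *
plan(1,60,110,8,.5)"
```

```text
travel [ 0.23  0.   -0.23] rot -0.39
travel [ 0.24  0.   -0.21] rot -0.39
travel [ 0.25  0.   -0.2 ] rot -0.39
travel [ 0.26  0.   -0.18] rot -0.39
travel [ 0.27  0.   -0.16] rot -0.39
travel [ 0.28  0.   -0.14] rot -0.39
travel [ 0.29  0.   -0.13] rot -0.39
travel [ 0.3   0.   -0.11] rot -0.39
```

>>> apply_moves(moves=[{"travel": [0.23, 0, -0.2], "delta_rot": [0, -0.39, 0]}, {"travel": [0.24, 0, -0.18], "delta_rot": [0, -0.39, 0]}, {"travel": [0, 0, 0], "delta_rot": [0, 0, 0]}])

```text
time_s: 22.9
eef_pos: [0.5656, 0.0292, 0.1867]
tool_rot: [[0.185, 0.972, -0.142], [0.776, -0.233, -0.587], [-0.604, -0.002, -0.797]]
wrist_force: [5.8, -3.9, -6.8]
grip_width: 0.0208
grip_force: 59.2
```

```bash
python3 stt.py
```

```text
tcp [0.0006 0.1079 0.1867] g [0.0006 0.1194 0.2018] tilt -37.1 yaw -13.48 w 0.0208 Fx' Fy' Fz [ 6.6 -2.4 -6.8] rad 0.0919 ang 71.8 22.9
```

>>> apply_moves(moves=[{"travel": [0.28, 0, -0.14], "delta_rot": [0, -0.39, 0]}, {"travel": [0.28, 0, -0.15], "delta_rot": [0, -0.39, 0]}, {"travel": [0, 0, 0], "delta_rot": [0, 0, 0]}])

```text
time_s: 23.2
eef_pos: [0.5691, 0.048, 0.1807]
tool_rot: [[0.17, 0.972, -0.164], [0.71, -0.236, -0.664], [-0.684, -0.004, -0.73]]
wrist_force: [-0.9, 1.0, -1.0]
grip_width: 0.0106
grip_force: 0.0
```

```bash
python3 stt.py
```

```text
tcp [-0.0004  0.127   0.1807] g [-0.0004  0.14    0.1945] tilt -43.2 yaw -13.66 w 0.0106 Fx' Fy' Fz [-1.2  0.8 -1. ] rad 0.0878 ang 85.6 23.2
```

Slipped again near 80°. The slips look like creep in the grip while I pause, so this time I'll make one quick continuous swing and let the flap's momentum carry it past upright.

>>> apply_moves(hand=50, moves=[{"travel": [0, 0, 0], "delta_rot": [0, 0, 0]}, {"travel": [0, 0, -1], "delta_rot": [0, 0, 0]}, {"travel": [0, 0, 0], "delta_rot": [0, 0.91, 0]}, {"travel": [0, 0, 0], "delta_rot": [0, 0.91, 0]}, {"travel": [0, 0, 0], "delta_rot": [0, 0.9, 0]}, {"travel": [0, 0, 0], "delta_rot": [0, 0.9, 0]}, {"travel": [0, 0, 0], "delta_rot": [0, 0.9, 0]}, {"travel": [0, 0, 0], "delta_rot": [0, 0.9, 0]}, {"travel": [-0.83, 0, 0], "delta_rot": [0, 0, 0]}, {"travel": [-0.83, 0, 0], "delta_rot": [0, 0, 0]}, {"travel": [-0.83, 0, 0], "delta_rot": [0, 0, 0]}, {"travel": [-0.83, 0, 0], "delta_rot": [0, 0, 0]}, {"travel": [-0.83, 0, 0], "delta_rot": [0, 0, 0]}, {"travel": [0, 0, 0], "delta_rot": [0, 0, 0]}, {"travel": [0, 0, 0], "delta_rot": [0, 0, 0]}])

```text
time_s: 24.7
eef_pos: [0.5434, -0.0539, 0.2074]
tool_rot: [[0.239, 0.971, -0.001], [0.971, -0.239, 0.0], [-0.0, -0.001, -1.0]]
wrist_force: [0.1, 0.5, 0.1]
grip_width: 0.0494
grip_force: 0.0
```

```bash
python3 stt.py
python3 - <<'E'
from h import *
from arc import plan
t=get_image("top")
for x in(-.06,.06): print([float(atdepth(t,proj(t,np.append(C+x*ex+yy*ey,.116)))[2].round(3)) for yy in (.01,.04,.06,.1,.13,.15)])
plan(1,0,117,9,.5)
E
```

```text
tcp [-0.0012  0.0219  0.2074] g [-0.0012  0.0219  0.2264] tilt -0.0 yaw -13.84 w 0.0494 Fx' Fy' Fz [-0.   0.5  0.1] rad 0.1497 ang 30.8 24.7
[0.609, 0.608, 0.603, 0.607, 0.003, 0.009]
[0.541, 0.54, 0.539, 0.531, 0.001, -0.0]
travel [ 0.17  0.   -0.69] rot -0.81
travel [ 0.24  0.   -0.66] rot -0.81
travel [ 0.32  0.   -0.61] rot -0.81
travel [ 0.38  0.   -0.56] rot -0.81
travel [ 0.45  0.   -0.51] rot -0.81
travel [ 0.5   0.   -0.44] rot -0.81
travel [ 0.55  0.   -0.37] rot -0.81
travel [ 0.59  0.   -0.3 ] rot -0.81
travel [ 0.62  0.   -0.22] rot -0.81
```

>>> apply_moves(moves=[{"travel": [0.07, 0.04, 0.97], "delta_rot": [0, 0, 0]}, {"travel": [0, 0, 0.97], "delta_rot": [0, 0, 0]}, {"travel": [0, 0, 0.97], "delta_rot": [0, 0, 0]}, {"travel": [0, 0, 0], "delta_rot": [0, 0, 0]}, {"travel": [0, 0, 0], "delta_rot": [0, 0, 0]}])

```text
time_s: 25.25
eef_pos: [0.546, -0.0509, 0.1196]
tool_rot: [[0.235, 0.972, -0.001], [0.972, -0.235, -0.001], [-0.001, -0.001, -1.0]]
wrist_force: [0.1, -0.3, 0.3]
grip_width: 0.0498
grip_force: 0.0
```

>>> apply_moves(hand=5, moves=[{"travel": [0, 0, 0], "delta_rot": [0, 0, 0]}, {"travel": [0, 0, 0], "delta_rot": [0, 0, 0]}, {"travel": [0, 0, 0], "delta_rot": [0, 0, 0]}, {"travel": [0, 0, 0], "delta_rot": [0, 0, 0]}])

```text
time_s: 25.65
eef_pos: [0.5461, -0.0515, 0.1214]
tool_rot: [[0.236, 0.972, 0.001], [0.972, -0.236, -0.001], [-0.001, 0.001, -1.0]]
wrist_force: [-1.7, 1.1, 6.0]
grip_width: 0.0211
grip_force: 58.3
```

>>> apply_moves(moves=[{"travel": [0.08, 0, -0.35], "delta_rot": [0, -0.4, 0]}, {"travel": [0.09, 0, -0.34], "delta_rot": [0, -0.41, 0]}, {"travel": [0.24, 0, -0.66], "delta_rot": [0, -0.81, 0]}, {"travel": [0.32, 0, -0.61], "delta_rot": [0, -0.81, 0]}, {"travel": [0.38, 0, -0.56], "delta_rot": [0, -0.81, 0]}, {"travel": [0.45, 0, -0.51], "delta_rot": [0, -0.81, 0]}, {"travel": [0.5, 0, -0.44], "delta_rot": [0, -0.81, 0]}, {"travel": [0.55, 0, -0.37], "delta_rot": [0, -0.81, 0]}, {"travel": [0.59, 0, -0.3], "delta_rot": [0, -0.81, 0]}, {"travel": [0.5, 0, -0.2], "delta_rot": [0, -0.7, 0]}, {"travel": [0, 0, 0], "delta_rot": [0, 0, 0]}, {"travel": [0, 0, 0], "delta_rot": [0, 0, 0]}])

```text
time_s: 26.85
eef_pos: [0.5787, 0.0812, 0.1788]
tool_rot: [[0.128, 0.972, -0.198], [0.526, -0.236, -0.817], [-0.841, 0.0, -0.541]]
wrist_force: [0.9, -3.1, -11.6]
grip_width: 0.0206
grip_force: 62.4
```

```bash
python3 stt.py
python3 - <<'E'
from h import *
t=get_image("top")
for x in(-.06,.06): print([float(atdepth(t,proj(t,np.append(C+x*ex+yy*ey,.116)))[2].round(3)) for yy in (.01,.04,.06,.1,.12,.13,.15,.17)])
E
```

```text
tcp [0.001  0.1615 0.1788] g [0.001  0.1775 0.1891] tilt -57.3 yaw -13.66 w 0.0206 Fx' Fy' Fz [  1.6  -2.8 -11.6] rad 0.1002 ang 107.6 26.85
[0.037, 0.036, 0.037, 0.015, 0.126, 0.159, 0.217, 0.004]
[0.065, 0.036, 0.017, 0.018, 0.127, 0.161, 0.221, 0.002]
```

The left flap is held open at about 108°. I'll release it, back out, and bring the tool upright.

>>> apply_moves(hand=85, moves=[{"travel": [0, 0, 0], "delta_rot": [0, 0, 0]}, {"travel": [0, 0, 0], "delta_rot": [0, 0, 0]}, {"travel": [0, 0, 0], "delta_rot": [0, 0, 0]}, {"travel": [0, 0, 0], "delta_rot": [0, 0, 0]}, {"travel": [0, 0, 0], "delta_rot": [0, 0, 0]}, {"travel": [0, 0, -0.6], "delta_rot": [0, 0, 0]}, {"travel": [0, 0, -1], "delta_rot": [0, 0, 0]}, {"travel": [0, 0, -1], "delta_rot": [0, 0, 0]}, {"travel": [0, 0, -1], "delta_rot": [0, 0, 0]}, {"travel": [0, 0, 0], "delta_rot": [0, 0.9, 0]}, {"travel": [0, 0, 0], "delta_rot": [0, 0.9, 0]}, {"travel": [0, 0, 0], "delta_rot": [0, 0.9, 0]}, {"travel": [0, 0, 0], "delta_rot": [0, 0.9, 0]}, {"travel": [0, 0, 0], "delta_rot": [0, 0.9, 0]}, {"travel": [0, 0, 0], "delta_rot": [0, 0.9, 0]}, {"travel": [0, 0, 0], "delta_rot": [0, 0.9, 0]}, {"travel": [0, 0, 0], "delta_rot": [0, 0.86, 0]}, {"travel": [0, 0, -1], "delta_rot": [0, 0, 0]}, {"travel": [0, 0, -1], "delta_rot": [0, 0, 0]}, {"travel": [0, 0, 0], "delta_rot": [0, 0, 0]}])

```text
time_s: 28.9
eef_pos: [0.6023, 0.1689, 0.3045]
tool_rot: [[0.237, 0.971, 0.008], [0.972, -0.237, -0.004], [-0.001, 0.009, -1.0]]
wrist_force: [0.2, -0.0, 0.7]
grip_width: 0.0846
grip_force: 0.0
```

```bash
python3 stt.py
python3 - <<'E'
from h import *
print(read_state()["qpos"].round(1) if hasattr(read_state()["qpos"],'round') else read_state()["qpos"])
t=get_image("top")
for x in(-.06,.06): print([float(atdepth(t,proj(t,np.append(C+x*ex+yy*ey,.116)))[2].round(3)) for yy in (-.16,-.15,-.13,.12,.13,.15,.17)])
for q in("red_bit","knob_mid"):
    for r in look_for(q,t)[:3]: print(q,r["centre"],r["confidence"],cs(onz(t,r["centre"],.068)),cs(atdepth(t,r["centre"])))
im=t["image"][110:270,215:428]; cv2.imwrite("pics/t7.png",cv2.resize(im,(800,600),interpolation=cv2.INTER_CUBIC))
hsv=cv2.cvtColor(t["image"],cv2.COLOR_BGR2HSV)
for a in np.arange(0,360,5):
    v=[]
    P=np.append(C+.068*(np.cos(np.radians(a))*ex+np.sin(np.radians(a))*ey),.072);u=np.round(proj(t,P)).astype(int)
    h=t["image"][u[1],u[0]];print(a,h.tolist(),end=";")
E
```

```text
tcp [0.0032 0.2524 0.3045] g [0.003  0.2524 0.3235] tilt -0.1 yaw -13.71 w 0.0846 Fx' Fy' Fz [0.2 0.  0.7] rad 0.2534 ang 102.3 28.9
[ 5.6 26.1 77.2 -0.3 76.2 19.3]
[0.179, 0.168, 0.138, 0.121, 0.139, 0.172, 0.206]
[0.178, 0.163, 0.135, 0.12, 0.139, 0.176, 0.205]
red_bit [308.2, 187.9] 0.87 [0.0005 0.0061 0.068 ] [-0.0043  0.0075  0.1073]
knob_mid [308.1, 190.5] 0.73 [-0.0061  0.0046  0.068 ] [-0.0105  0.006   0.1057]
knob_mid [313.2, 187.3] 0.48 [ 0.0055 -0.0062  0.068 ] [ 0.0007 -0.0044  0.1057]
0 [80, 68, 68];5 [87, 72, 78];10 [60, 82, 119];15 [54, 93, 144];20 [54, 96, 148];25 [59, 104, 161];30 [52, 91, 141];35 [52, 92, 140];40 [127, 137, 161];45 [143, 146, 158];50 [131, 132, 142];55 [52, 70, 100];60 [50, 86, 131];65 [55, 96, 146];70 [64, 114, 177];75 [63, 113, 176];80 [56, 95, 167];85 [101, 109, 184];90 [142, 147, 167];95 [112, 118, 182];100 [44, 56, 150];105 [42, 71, 118];110 [50, 84, 127];115 [49, 83, 127];120 [50, 84, 127];125 [50, 86, 131];130 [66, 86, 124];135 [105, 90, 93];140 [108, 84, 78];145 [52, 78, 115];150 [50, 84, 128];155 [48, 83, 127];160 [47, 80, 121];165 [48, 80, 122];170 [58, 79, 116];175 [102, 71, 61];180 [84, 70, 68];185 [100, 71, 60];190 [86, 72, 83];195 [48, 80, 123];200 [47, 79, 121];205 [46, 79, 121];210 [46, 79, 121];215 [67, 66, 84];220 [107, 91, 89];225 [109, 108, 114];230 [105, 94, 98];235 [72, 78, 104];240 [46, 79, 121];245 [46, 79, 122];250 [47, 81, 124];255 [47, 79, 122];260 [76, 64, 73];265 [79, 60, 55];270 [72, 62, 63];275 [79, 61, 59];280 [59, 73, 103];285 [47, 81, 126];290 [47, 81, 124];295 [46, 80, 124];300 [51, 80, 120];305 [83, 68, 73];310 [104, 86, 83];315 [107, 106, 113];320 [102, 87, 86];325 [68, 69, 87];330 [45, 77, 118];335 [45, 77, 117];340 [46, 79, 122];345 [48, 82, 123];350 [52, 76, 111];355 [85, 70, 76];
```

View pics/t7.png

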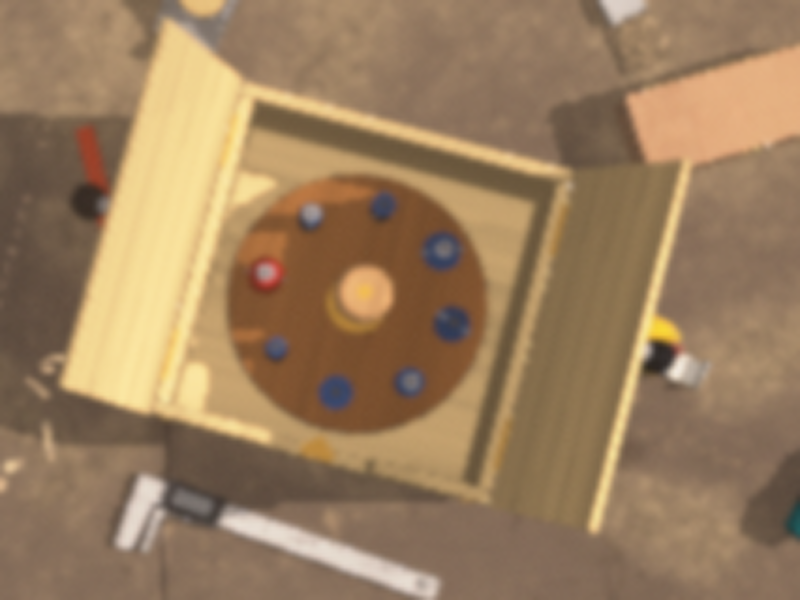

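Top view: both flaps lie back open. The red bit is at (266,272) and the knob at (366,292), so red stands at about 90° (case left) and needs about +90° counter-clockwise. Moving over the knob.

>>> apply_moves(hand=65, moves=[{"travel": [-0.94, -0.01, 0], "delta_rot": [0, 0, 0]}, {"travel": [-0.94, -0.01, 0], "delta_rot": [0, 0, 0]}, {"travel": [-0.94, -0.01, 0], "delta_rot": [0, 0, 0]}, {"travel": [-0.94, -0.01, 0], "delta_rot": [0, 0, 0]}, {"travel": [-0.94, -0.01, 0], "delta_rot": [0, 0, 0]}, {"travel": [-0.94, -0.01, 0], "delta_rot": [0, 0, 0]}, {"travel": [-0.94, -0.01, 0], "delta_rot": [0, 0, 0]}, {"travel": [-0.94, -0.01, 0], "delta_rot": [0, 0, 0]}, {"travel": [-0.94, -0.01, 0], "delta_rot": [0, 0, 0]}, {"travel": [-0.94, 0, 0], "delta_rot": [0, 0, 0]}, {"travel": [-0.7, 0, 0], "delta_rot": [0, 0, 0]}, {"travel": [0, 0, 0], "delta_rot": [0, 0, 0]}, {"travel": [0, 0, 0], "delta_rot": [0, 0, 0]}])

```text
time_s: 30.35
eef_pos: [0.5249, -0.1241, 0.2994]
tool_rot: [[0.237, 0.971, -0.004], [0.971, -0.237, -0.002], [-0.003, -0.003, -1.0]]
wrist_force: [0.4, 0.3, -0.2]
grip_width: 0.065
grip_force: 0.0
```

```bash
python3 stt.py
python3 - <<'E'
from h import *
w=get_image("wrist");s,p,y,R=st();T=np.array(w["camera_from_world"]);o=-T[:3,:3].T@T[:3,3]
print("cam in tool",(R.T@(o-s["eef_pos"])).round(3),"q",np.round(s["qpos"],1))
for q in("red_bit","knob_mid"):
    for r in look_for(q,w)[:3]: print(q,r["centre"],r["confidence"],cs(onz(w,r["centre"],.104 if q[0]=="k" else .072)),cs(atdepth(w,r["centre"])))
hsv=cv2.cvtColor(w["image"],cv2.COLOR_BGR2HSV);m=(((hsv[...,0]<6)|(hsv[...,0]>172))&(hsv[...,1]>150)&(hsv[...,2]>70)).astype(np.uint8)
n,l,st_,ce=cv2.connectedComponentsWithStats(m)
for i in range(1,n):
    if st_[i,4]>40: print("red",ce[i].round(1),st_[i],cs(onz(w,ce[i],.068)))
# knob: all pixels with height .098-.110 near centre
v,u=np.mgrid[0:420:2,0:560:2]
Q=np.array([cs(atdepth(w,(a,b))) for a,b in zip(u.ravel()[u.ravel()>0],v.ravel()[u.ravel()>0]) if 1<b<418 and 1<a<558])
k=Q[(abs(Q[:,2]-.104)<.006)&(np.hypot(Q[:,0],Q[:,1])<.04)]
print(len(k)); print(cv2.minEnclosingCircle(k[:,:2].astype(np.float32)),k.mean(0))
cv2.imwrite("pics/w8.png",w["image"])
E
```

```text
tcp [-0.0026 -0.0507  0.2994] g [-0.0025 -0.0506  0.3184] tilt -0.2 yaw -13.73 w 0.065 Fx' Fy' Fz [ 0.3  0.4 -0.2] rad 0.2184 ang 52.3 30.35
cam in tool [ 0.073 -0.    -0.142] q [-25.   19.2  89.3  -0.2  71.5 -11.3]
red_bit [278.7, 114.9] 0.67 [-0.0005  0.0085  0.072 ] [-0.0007  0.0098  0.1037]
knob_mid [280.1, 114.5] 0.96 [0.0006 0.0101 0.104 ] [0.0006 0.0101 0.1028]
red [280.   52.3] [268  39  23  25 277] [0.0006 0.0677 0.068 ]
328
((0.00030893157236278057, 0.001690600416623056), 0.019371388480067253) [5.67073171e-05 2.14298780e-03 1.02584756e-01]
```

View pics/w8.png

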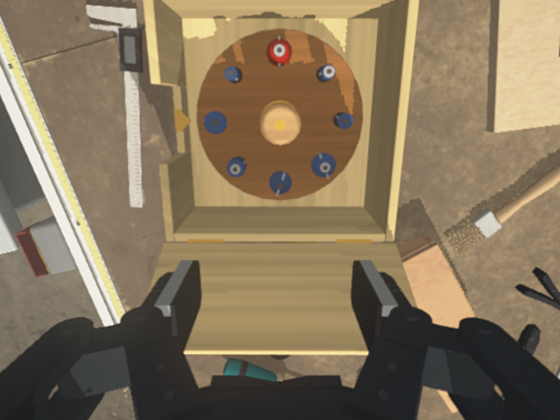

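Wrist view: the knob is at (281,124), the red bit at (280,52) straight to the case's left, and the brass pointer at (183,121) at the front. So red is at about 89.8° and I turn +90° CCW. First centre over the knob and descend.

>>> apply_moves(moves=[{"travel": [0.87, 0.045, 0], "delta_rot": [0, 0, 0]}, {"travel": [0.87, 0.045, 0], "delta_rot": [0, 0, 0]}, {"travel": [0, 0, 0.9], "delta_rot": [0, 0, 0]}, {"travel": [0, 0, 0.9], "delta_rot": [0, 0, 0]}, {"travel": [0, 0, 0.9], "delta_rot": [0, 0, 0]}, {"travel": [0, 0, 0.9], "delta_rot": [0, 0, 0]}, {"travel": [0, 0, 0.9], "delta_rot": [0, 0, 0]}, {"travel": [0, 0, 0], "delta_rot": [0, 0, 0]}, {"travel": [0, 0, 0], "delta_rot": [0, 0, 0]}])

```text
time_s: 31.4
eef_pos: [0.5406, -0.0742, 0.1654]
tool_rot: [[0.235, 0.972, -0.002], [0.972, -0.235, -0.004], [-0.004, -0.001, -1.0]]
wrist_force: [-0.4, 0.1, 0.2]
grip_width: 0.065
grip_force: 0.0
```

```bash
python3 stt.py
```

```text
tcp [0.0009 0.0015 0.1654] g [0.0009 0.0016 0.1844] tilt -0.2 yaw -13.61 w 0.065 Fx' Fy' Fz [-0.4 -0.   0.2] rad 0.1365 ang 12.8 31.4
```

>>> apply_moves(moves=[{"travel": [0, -0.02, 0.75], "delta_rot": [0, 0, 0]}, {"travel": [0, 0, 0.75], "delta_rot": [0, 0, 0]}, {"travel": [0, 0, 0.75], "delta_rot": [0, 0, 0]}, {"travel": [0, 0, 0.7], "delta_rot": [0, 0, 0]}, {"travel": [0, 0, 0], "delta_rot": [0, 0, 0]}, {"travel": [0, 0, 0], "delta_rot": [0, 0, 0]}])

```text
time_s: 32.0
eef_pos: [0.541, -0.0753, 0.0783]
tool_rot: [[0.236, 0.972, 0.001], [0.972, -0.236, -0.005], [-0.004, 0.002, -1.0]]
wrist_force: [-0.1, -0.2, 0.3]
grip_width: 0.065
grip_force: 0.0
```

>>> apply_moves(hand=25, moves=[{"travel": [0, 0, 0], "delta_rot": [0, 0, 0]}, {"travel": [0, 0, 0], "delta_rot": [0, 0, 0]}, {"travel": [0, 0, 0], "delta_rot": [0, 0, 0]}, {"travel": [0, 0, 0], "delta_rot": [0, 0, 0]}, {"travel": [0, 0, 0], "delta_rot": [0, 0, 0]}])

```text
time_s: 32.5
eef_pos: [0.5402, -0.0753, 0.079]
tool_rot: [[0.236, 0.972, 0.001], [0.972, -0.236, -0.005], [-0.004, 0.002, -1.0]]
wrist_force: [-2.4, 0.9, 7.1]
grip_width: 0.0375
grip_force: 59.7
```

```bash
python3 stt.py; python3 -c "
from h import *
print(np.round(read_state()['qpos'],1))"
```

```text
tcp [0.0008 0.0004 0.079 ] g [0.0007 0.0005 0.098 ] tilt -0.3 yaw -13.67 w 0.0375 Fx' Fy' Fz [-2.5  0.3  7.1] rad 0.1161 ang -26.2 32.5
[-19.5  37.2 100.7  -0.4  42.   -5.6]
```

Knob gripped. Turning +90° CCW, about −11.27 units about tool z.

>>> apply_moves(moves=[{"travel": [0, 0, 0], "delta_rot": [0, 0, -0.35]}, {"travel": [0, 0, 0], "delta_rot": [0, 0, -0.7]}, {"travel": [0, 0, 0], "delta_rot": [0, 0, -0.7]}, {"travel": [0, 0, 0], "delta_rot": [0, 0, -0.7]}, {"travel": [0, 0, 0], "delta_rot": [0, 0, -0.7]}, {"travel": [0, 0, 0], "delta_rot": [0, 0, -0.7]}, {"travel": [0, 0, 0], "delta_rot": [0, 0, -0.7]}, {"travel": [0, 0, 0], "delta_rot": [0, 0, -0.7]}, {"travel": [0, 0, 0], "delta_rot": [0, 0, -0.7]}, {"travel": [0, 0, 0], "delta_rot": [0, 0, -0.7]}, {"travel": [0, 0, 0], "delta_rot": [0, 0, -0.7]}, {"travel": [0, 0, 0], "delta_rot": [0, 0, -0.7]}, {"travel": [0, 0, 0], "delta_rot": [0, 0, -0.7]}, {"travel": [0, 0, 0], "delta_rot": [0, 0, -0.7]}, {"travel": [0, 0, 0], "delta_rot": [0, 0, -0.7]}, {"travel": [0, 0, 0], "delta_rot": [0, 0, -0.7]}, {"travel": [0, 0, 0], "delta_rot": [0, 0, -0.4]}, {"travel": [0, 0, 0], "delta_rot": [0, 0, 0]}, {"travel": [0, 0, 0], "delta_rot": [0, 0, 0]}, {"travel": [0, 0, 0], "delta_rot": [0, 0, 0]}])

```text
time_s: 34.5
eef_pos: [0.5409, -0.0749, 0.079]
tool_rot: [[-0.971, 0.237, 0.002], [0.237, 0.971, -0.004], [-0.003, -0.003, -1.0]]
wrist_force: [-2.0, 1.6, 5.8]
grip_width: 0.0375
grip_force: 59.7
```

```bash
python3 stt.py
python3 - <<'E'
from h import *
for n in("wrist","top","scene"):
    w=get_image(n); print(n,"front at",proj(w,np.append(C-.068*ex,.068)).round(0))
    hsv=cv2.cvtColor(w["image"],cv2.COLOR_BGR2HSV);m=(((hsv[...,0]<6)|(hsv[...,0]>172))&(hsv[...,1]>140)&(hsv[...,2]>50)).astype(np.uint8)
    k,l,st_,ce=cv2.connectedComponentsWithStats(m)
    for i in range(1,k):
        g=cs(onz(w,ce[i],.068))
        if st_[i,4]>8 and np.hypot(g[0],g[1])<.1: print("red",ce[i].round(1),st_[i],g)
    for r in look_for("red_bit",w)[:2]: print(r["centre"],r["confidence"],cs(onz(w,r["centre"],.068)))
t=w
w=get_image("wrist")
cv2.imwrite("pics/w9.png",np.hstack([cv2.resize(w["image"],(400,300)),cv2.resize(get_image("top")["image"][90:290,180:447],(400,300))]))
E
```

```text
tcp [0.0013 0.0009 0.079 ] g [0.0012 0.001  0.098 ] tilt -0.2 yaw 76.28 w 0.0375 Fx' Fy' Fz [-2.3  1.   5.8] rad 0.1156 ang -26.2 34.5
wrist front at [273. 112.]
red [274.3 110.8] [ 247   83   56   57 1812] [-0.0685  0.0005  0.068 ]
[276.5, 200.5] 0.94 [-0.0295  0.0015  0.068 ]
top front at [304. 214.]
[281.2, 175.1] 0.69 [0.0146 0.083  0.068 ]
scene front at [306. 222.]
red [306.7 227.3] [301 223  11  10  47] [-0.0821  0.0086  0.068 ]
[291.4, 219.3] 0.58 [-0.0392  0.0233  0.068 ]
```

View pics/w9.png

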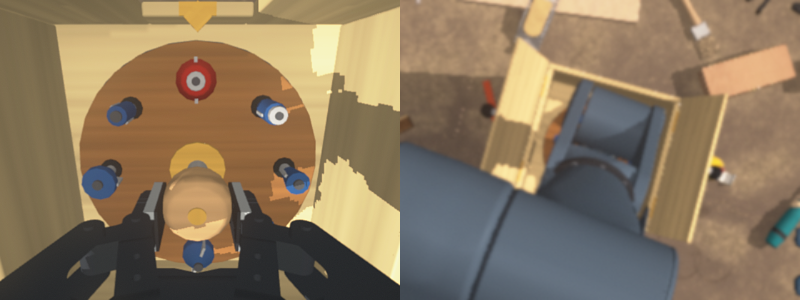

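The wrist view shows the red bit at (196,80) directly in line with the brass pointer (197,12). It measures about 1 mm off the front place, and the knob is gripped with 60 N. Handing in.

```bash
python3 -c "
from rig import *
print(hand_in())"
```

```text
the job is handed in; nothing more can be done
None
```

I handed the job in with both flaps lying back open and the red bit about 1 mm from its place behind the brass pointer, the knob still gripped at about 60 N; it took several tries because the ball knobs slipped from the grip, and I didn't measure at the end whether the caliper, tape measure or pencil had moved.

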